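# Snap the crown cap onto the sectioned tooth

### The arm

A 6-joint arm with a two-finger parallel gripper is mounted at the origin on the work surface. World frame = base frame: x ahead of the robot, y to its left, z up, the work surface at z = 0. Lengths are in m, angles in rad, forces in N, time in s.
With the tool pointing down it reaches from about 0.3 to 0.875 m from the base axis. Payload 6.4 kg.
Tool frame: the origin (TCP) lies midway between the tips of the shut fingers; the grasp point (between the pads) lies 19 mm behind it; x points along the fingers, y is the direction in which the jaws open and shut, and the axes are right-handed (so a half turn about x gives the same grasp; the last joint's range is limited). The gripper opens to 85 mm and grips with 20 to 120 N. Pads are 22 mm wide; open, the fingers measure 114 mm over their backs; the gripper's body (76 mm by 85 mm) begins 54 mm behind the grasp point. The pads swing forward as they close: fully open they stand 13 mm farther back than shut.
Start: joints at [0.961, 0.181, 1.607, -0, 1.354, -0.206], TCP at [0.226, 0.529, 0.231] pointing down, gripper open.
Joint ranges: [-2.99, 2.99], [-0.89, 2.07], [0.3, 2.58], [-1.14, 4.28], [0, 2.63], [-3.12, 3.12]. Speed limits (rad/s): [2.57, 2.57, 3.01, 3.14, 3.14, 3.14].

### API

Orientations are given as a unit quaternion [w, x, y, z].
In Python, from bench import ctrl gives the robot as it stands.
- The arm moves only by the tool step_arm, never from a script. Its argument "motion" is a list of rows, each a list of 7 numbers: the shift along the tool's x, y, z in mm, then the turn, a rotation vector about the tool's x, y, z in degrees, then the closure in counts, from 0 (fully open) to 255 (shut). In form: [[tx, ty, tz, rx, ry, rz, hand], ...]. A call has 1 to 10 rows; each row is the pose to reach, as a shift and turn from the pose commanded when the call began, along the tool's axes at that moment; what a row does not reach only later rows make up. A row lasts 1/8 s, in which the tool goes at most 62.5 mm and 10.7 degrees, less where a joint would pass 70% of its speed; a pose out of reach is approached as far as the arm can. A call with a gripper value outside its range is refused whole. The fingers move at their own pace and stop on an object; the grip force is fixed at half the most. Time passes only in rows, so rows that repeat a pose let the fingers close. It gives the time, the measured TCP pose, the force and the opening at its end, in the units of the state.
- ctrl.get_obs(): the state, without advancing time (a new reading comes with each control period).
- ctrl.camera(name): name is "side" or "top" or "wrist"; returns (picture, depth): 420x560x3 uint8, red, green, blue; 420x560 float32, m along the optical axis (not along the pixel's ray), 0 where there is no reading.
- ctrl.camera_info(name): a dict with "fx", "fy", "cx", "cy" (pixels), "T" (4x4, takes a point from camera to world coordinates); the wrist camera has in their place "hand_eye" (4x4, takes a point from camera to tool coordinates, whose origin is the TCP and whose axes are the tool frame's). Camera axes: x right, y down, z forward; pixel columns grow to the right and rows downward; lengths in m; the calibration is good to about 2 mm. A picture is of the moment at which its call begins: read the wrist's pose just before it. camera_info takes no time and is no camera call.
- ctrl.hand_in(): hands the job in, once; it reports no verdict.
The state is a dict: "time_s": time; "q": joint angles; "dq": joint speeds; "joint_efforts": joint torques, N m; "eef_pos": TCP position; "eef_rot": TCP orientation; "wrist_force": force on the tool from outside, world axes, zero at the start; "torque": the same for the moment, N m; "opening": opening from 0.0 (shut) to 1.0 (fully open).
Only numpy, scipy, OpenCV 4.12 (cv2) and the standard library are available. Lean on these libraries where they do the work, as an engineer would, in place of code of your own. Each camera call takes 0.05 s, during which the arm holds its last target. There are 200 camera calls.

### The job

The white crown cap is lying loosely on the spring clips of the sectioned tooth model. Take the orange-handled seating tool out of its blue holder, press its foot squarely and gently on the middle of the cap until the cap clicks fully home (never more than about 25 N), then hang the tool back in its holder and let go. Do not touch the cap with the gripper and leave the other models and the dish alone.

Things in the scene. Friction and masses are not known exactly. Their poses are not given: they have to be found in the camera images.
- tooth: Sectioned plastic tooth model, fixed to the table: round grey base 84 mm across and 13 mm high, ivory column 33 to 40 mm across, pink collar, and at the top four pink spring clips (each 10 mm wide, tops 68 mm above the table, outer faces 52 mm apart) that spring outwards as the cap passes, with four fixed ivory guide posts between them, of like height. Origin at the centre of the base's underside, z up.
- seat (a point): Centre of the flat top of the tooth's column, 56 mm above the table, z up: the cap is home when its underside rests here, between the clips.
- cap: Loose white crown cap, round, 42 mm across at its round rim (6.5 mm above its underside), 35 mm at the underside, 15 mm high, flat top about 30 mm across; 60 g. Origin at the centre of its underside, z up. At the start it lies level on the clip noses, its underside about 7 to 8 mm above the seat.
- cap_top (a point): Centre of the cap's flat top, 15 mm above its origin. Pressed here, the cap resists with a force climbing to about 8 to 16 N over the first 3 to 4 mm; then the clips snap over its rim and pull it down the last 2 to 3 mm themselves (the click: the resistance on the tool drops sharply). After that it sits on the rigid seat and the force rises steeply.
- tool: Loose seating tool hanging upright in the holder, about 0.16 kg. Origin: centre of the underside of its steel collar, z up along the handle. Collar 38 mm across, z 0 to 6 mm; above it a round orange handle 22 mm across, z 6 to 62 mm; below, a 13 mm shank and a flat black foot 18 mm across. The foot's face is 45 to 65 mm below the origin: an unmeasured setting, firm under load, to be felt.
- holder: Blue holder for the tool, fixed to the table: a 70 by 70 mm plate, 8 mm thick, top 75 mm above the table, on two side walls, base mat 78 by 78 mm. A round hole 27 mm across goes through the plate's middle; the tool hangs in it by its collar, foot downwards. Origin at the centre of its underside.
- holder_mouth (a point): Centre of the hole at the plate's top face, 75 mm above the table, z up: the tool's origin lies here when it hangs in the holder.
- jaw: Loose white ceramic jaw model (horseshoe about 70 by 85 mm, 50 mm high), not to be disturbed. Origin under it.
- gum_arch: Loose pink plastic gum arch (horseshoe about 60 by 75 mm, 18 mm high), not to be disturbed. Origin under it.
- tongue_bone: Loose grey polymer tongue bone (U shape about 55 by 62 mm, 20 mm high), not to be disturbed. Origin under it.
- dish: Loose green glass specimen dish, 84 mm across and 26 mm high, not to be disturbed. Origin under it.
Not all that is in view belongs to the job. What is shaped like the tooth but purple or red is not meant.

How it is judged:
On the way, in this order (a step that is already met when the one before it is completed fails the run):
1. the tool is lifted clear of the holder while the cap still lies loose (z of tool in the frame of holder_mouth above 0.055 m and z of cap in the frame of seat above 0.005 m), for 0.05 s.
2. the tool presses on the cap (contact force between tool and cap above 3 N and angle between tool's own z axis and vertical below 0.12 rad).
3. the cap has clicked home: within 1.5 mm of the seat and level (z of cap in the frame of seat below 0.0015 m and horizontal distance between cap and seat below 0.0025 m and angle between cap's own z axis and vertical below 0.06 rad), for 0.2 s.
At the end, for the whole second after the job is handed in: The cap sits on the seat (underside within 1.5 mm in height and 2.5 mm sideways, tilted less than 0.06 rad), and the released tool hangs at rest, upright within 0.1 rad, in the holder's hole (within 7 mm sideways and 3 mm in height) (all of step 3 and horizontal distance between tool and holder_mouth below 0.007 m and z of tool in the frame of holder_mouth between -0.003 and 0.003 m and angle between tool's own z axis and vertical below 0.1 rad and linear speed of tool below 0.02 m/s); the robot touches nothing.
It fails at once if the tool presses on the cap with more than 25 N (contact force between tool and cap above 25 N).
It fails at once if the tool presses on the tooth or its clips with more than 25 N (contact force between tool and tooth above 25 N).
It fails at once if the tool presses while tilted more than 0.15 rad (contact force between tool and cap above 3 N and angle between tool's own z axis and vertical above 0.15 rad).
It fails at once if the gripper or arm touches the cap (contact force between any of the fingers, the arm and cap above 0.5 N).
It fails at once if a bystander is moved by more than 10 mm (distance of any of jaw, gum_arch, tongue_bone, dish from where it was at the start of the episode above 0.01 m).
It also fails if it takes over 67 s, if anything falls off the work surface, if the arm or the gripper's body presses on something with over 40 N, if the wrist force passes 120 N, or if a joint passes its speed limit or range.

## Working session

There is one attempt and no reset: what is moved stays moved. The work goes in short steps, Python scripts to look and compute and a tool call to move; the robot and the scene stay as the last step left them, time stands still between calls to the robot, and variables do not carry over. Pictures are saved under pics/ and viewed, about 8 in all and at most 12, crops included, and the job is handed in when it is done.

Besides the shell and the picture viewer there is one more tool, called after "Request:" by a JSON object that holds its "name" and its "arguments". step_arm: Moves the arm, as the interface text tells. Its arguments: {"type":"object","properties":{"motion":{"type":"array","items":{"type":"array","items":{"type":"number"}}}},"required":["motion"]}

```bash
mkdir -p pics; ls
cat > h.py <<'E'
import numpy as np, cv2
from bench import ctrl
from scipy.spatial.transform import Rotation as R
def pose():
    o=ctrl.get_obs(); w,x,y,z=o["eef_rot"]; T=np.eye(4); T[:3,:3]=R.from_quat([x,y,z,w]).as_matrix(); T[:3,3]=o["eef_pos"]; return T,o
def shot(n,fn=None):
    T,o=pose(); im,d=ctrl.camera(n); i=ctrl.camera_info(n)
    C=T@np.array(i["hand_eye"]) if n=="wrist" else np.array(i["T"])
    v,u=np.mgrid[:420,:560]
    P=np.stack([(u-i["cx"])/i["fx"]*d,(v-i["cy"])/i["fy"]*d,d],-1)@C[:3,:3].T+C[:3,3]
    P[d==0]=np.nan
    if fn: cv2.imwrite("pics/"+fn,im[...,::-1])
    return im,d,P,C,i
E
python3 - <<'E'
from h import *
T,o=pose(); print(o); print(T.round(3))
for n in("top","side"):
    im,d,P,C,i=shot(n,n+"1.png"); np.savez(n+"1.npz",im=im,P=P); print(n,C.round(3),i["fx"])
E
```

```text
pics
{'time_s': 0.0, 'q': array([ 9.60681318e-01,  1.81535209e-01,  1.60800858e+00, -7.91545410e-06,
        1.35380025e+00, -2.06309267e-01]), 'dq': array([-6.18692090e-04, -1.30739923e-03, -2.69617564e-04,  1.87147046e-05,
       -5.49018088e-04,  2.99761661e-04]), 'joint_efforts': array([-3.87930386e-04, -4.44861245e+01, -3.51343310e+01, -4.33635496e-04,
        9.12412594e-03,  6.63932482e-06]), 'eef_pos': array([0.22559689, 0.52829482, 0.23038715]), 'eef_rot': array([ 0.69249971,  0.14122883,  0.69298631, -0.14236766]), 'wrist_force': array([ 0.02516387, -0.920133  , -0.71985106]), 'torque': array([ 0.00841278, -0.0089832 , -0.04463821]), 'opening': 1.0013238518914116}
[[-0.001  0.393  0.92   0.226]
 [-0.001  0.92  -0.393  0.528]
 [-1.    -0.002 -0.     0.23 ]
 [ 0.     0.     0.     1.   ]]
top [[-1.000e-03 -9.930e-01  1.210e-01  4.770e-01]
 [-1.000e+00 -0.000e+00 -1.400e-02  1.100e-02]
 [ 1.400e-02 -1.210e-01 -9.930e-01  1.252e+00]
 [ 0.000e+00  0.000e+00  0.000e+00  1.000e+00]] 458.83131846404405
side [[ 0.698 -0.553  0.455  0.143]
 [-0.716 -0.531  0.454 -0.488]
 [-0.01  -0.642 -0.766  0.922]
 [ 0.     0.     0.     1.   ]] 463.32477217006726
```

View pics/top1.png

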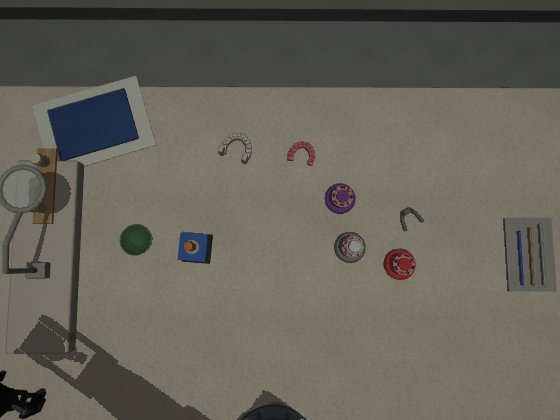

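View pics/side1.png

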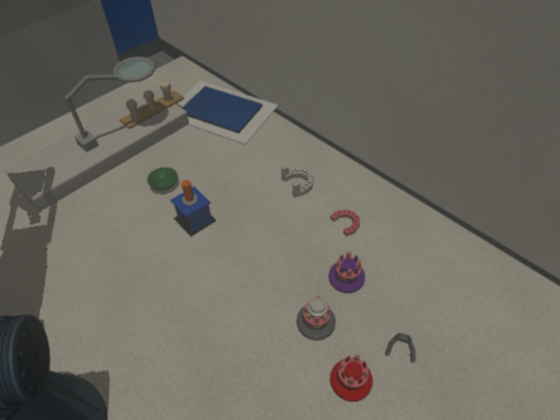

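Top view: the holder with the orange tool is at (195,247). There are three tooth-shaped things: grey base with white cap at (350,247), purple at (340,198) and red at (400,264). The grey one with the cap fits the description. The dish is at (136,240), clear of the holder. Next I measure both and make one enlarged crop.

Run:
```python
from h import *
for n,hb,cb in(("top",(170,225,220,270),(330,230,372,266)),("side",(165,175,215,235),(295,290,340,340))):
    z=np.load(n+"1.npz"); im=z["im"].astype(int); P=z["P"]
    def sub(b,f):
        a=im[b[1]:b[3],b[0]:b[2]]; p=P[b[1]:b[3],b[0]:b[2]]; m=f(a,p)&np.isfinite(p[...,0]); return p[m]
    pl=sub(hb,lambda a,p:(a[...,2]>a[...,0]+40)&(abs(p[...,2]-.075)<.006))
    r=cv2.minAreaRect((pl[:,:2]*1000).astype(np.float32)); print(n,"plate",len(pl),pl[:,2].mean().round(4),r)
    ha=sub(hb,lambda a,p:(a[...,0]>a[...,2]+50)&(p[...,2]>.1)); print(" handle",len(ha),np.median(ha,0).round(4),ha[:,2].max())
    t=ha[ha[:,2]>.131]; print(" handle top",len(t),(t.min(0)/2+t.max(0)/2).round(4))
    cp=sub(cb,lambda a,p:(a.min(-1)>110)&(a.max(-1)-a.min(-1)<35)&(p[...,2]>.06)); print(" cap",len(cp),((cp.min(0)+cp.max(0))/2).round(4),np.ptp(cp,axis=0).round(4),cp[:,2].max())
    ct=cp[cp[:,2]>.075]; print(" captop",len(ct),ct.mean(0).round(4),ct[:,2].min(),np.ptp(ct,axis=0))
    bs=sub((cb[0]-10,cb[1]-10,cb[2]+10,cb[3]+10),lambda a,p:(abs(p[...,2]-.013)<.004)); print(" base",len(bs),((bs.min(0)+bs.max(0))/2).round(4),np.ptp(bs,axis=0).round(4))
a=cv2.imread("pics/top1.png"); b=cv2.imread("pics/side1.png")
f=lambda i,x,y:cv2.resize(i[y-35:y+35,x-35:x+35],(380,380),interpolation=cv2.INTER_CUBIC)
cv2.imwrite("pics/crop1.png",np.hstack([f(a,350,247),f(b,317,315)]))
```

```text
top plate 533 0.0745 ((519.6210327148438, 206.73826599121094), (70.46768951416016, 69.35738372802734), 85.16532135009766)
 handle 58 [0.5191 0.2072 0.1367] 0.1416241787884951
 handle top 57 [0.5191 0.2078 0.1372]
 cap 96 [ 0.5209 -0.2092  0.0734] [0.0256 0.0306 0.0168] 0.0817725093081827
 captop 78 [ 0.521  -0.2074  0.0779] 0.07505875933499251 [0.02558009 0.02730602 0.00671375]
 base 319 [ 0.5209 -0.2076  0.013 ] [0.081  0.0817 0.0079]
side plate 374 0.0756 ((517.2000732421875, 205.11761474609375), (71.3850326538086, 67.9250259399414), 85.37425994873047)
 handle 66 [0.5142 0.2039 0.1365] 0.13975285508672497
 handle top 54 [0.5173 0.2063 0.1366]
 cap 161 [ 0.5187 -0.2093  0.075 ] [0.0385 0.0362 0.0143] 0.08210680096595369
 captop 115 [ 0.519  -0.2078  0.0786] 0.07530060424294827 [0.02819935 0.02693233 0.0068062 ]
 base 714 [ 0.5586 -0.2088  0.013 ] [0.1664 0.0828 0.0079]
```

View pics/crop1.png

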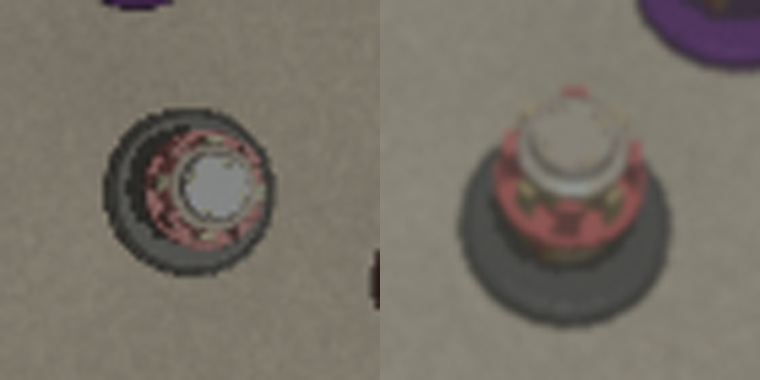

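The crop confirms it: grey base, pink clips, white cap lying level. Tooth is at about (0.520, -0.208) with the cap top at 0.0785 (0.056 + 0.0075 + 0.015 expected). The holder is at about (0.518, 0.206), plate top 0.075, handle top 0.137. All of these agree with the given sizes. I move above the holder.

Request:
{"name": "step_arm", "arguments": {"motion": [[0,-20,44,0,0,0,0],[0,-40,88,0,0,0,0],[0,-60,132,0,0,0,0],[0,-80,176,0,0,0,0],[0,-100,220,0,0,0,0],[0,-120,264,0,0,0,0],[0,-140,308,0,0,0,0],[0,-160,352,0,0,0,0],[0,-182,395,0,0,0,0],[0,-182,395,0,0,0,0]]}}

```text
time_s: 1.35
eef_pos: [0.5192, 0.2035, 0.2307]
eef_rot: [0.692, 0.143, 0.693, -0.144]
wrist_force: [-0.5, 0.3, -0.0]
opening: 1.0
```

Run:
```python
from h import *
im,d,P,C,i=shot("wrist","w1.png"); T,o=pose(); print(o["eef_pos"],o["q"],o["wrist_force"],T.round(3))
a=im.astype(int)
m=(a[...,0]>a[...,2]+50)&(P[...,2]>.132)&(P[...,2]<.145); v,u=np.where(m); t=P[m]
print(len(t),u.mean(),v.mean(),((t.min(0)+t.max(0))/2).round(4),t.mean(0).round(4),np.ptp(t,axis=0))
m=(a[...,2]>a[...,0]+30)&(abs(P[...,2]-.075)<.006); t=P[m]; print(len(t),t[:,2].mean(),cv2.minAreaRect((t[:,:2]*1000).astype(np.float32)))
```

```text
[0.51803461 0.20494572 0.23066522] [ 1.63576214e-01  1.42464190e-01  1.65221844e+00  1.58144926e-04
  1.34816046e+00 -1.00048999e+00] [-0.04742445  0.63318007  0.11840053] [[-0.001  0.396  0.918  0.518]
 [-0.     0.918 -0.396  0.205]
 [-1.    -0.001 -0.001  0.231]
 [ 0.     0.     0.     1.   ]]
717 286.0990237099024 205.9581589958159 [0.5174 0.2075 0.1356] [0.5169 0.2076 0.1367] [0.02070648 0.02026906 0.00688665]
4673 0.07494455991061501 ((517.5732421875, 206.11251831054688), (69.63213348388672, 70.1541976928711), 85.22370147705078)
```

View pics/w1.png

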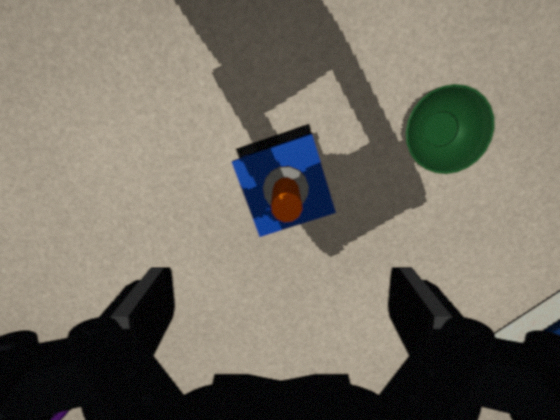

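The picture shows the orange handle at (286,206) on the blue plate, with the dish to the right at (450,128), clear of the fingers' line. Handle is at (0.5174, 0.2075). I go down.

Request:
{"name": "step_arm", "arguments": {"motion": [[30,1.6,-1.3,0,0,0,0],[60,1.6,-1.3,0,0,0,0],[85,1.6,-1.3,0,0,0,0],[105,1.6,-1.3,0,0,0,0],[120,1.6,-1.3,0,0,0,0],[130,1.6,-1.3,0,0,0,0],[138,1.6,-1.3,0,0,0,0],[138,1.6,-1.3,0,0,0,0]]}}

```text
time_s: 2.4
eef_pos: [0.5168, 0.2082, 0.093]
eef_rot: [0.693, 0.142, 0.693, -0.142]
wrist_force: [-0.4, -0.2, -0.3]
opening: 1.002
```

Request:
{"name": "step_arm", "arguments": {"motion": [[0,0,0,0,0,0,80],[0,0,0,0,0,0,140],[0,0,0,0,0,0,200],[0,0,0,0,0,0,255],[0,0,0,0,0,0,255],[0,0,0,0,0,0,255],[0,0,0,0,0,0,255],[0,0,0,0,0,0,255]]}}

```text
time_s: 3.4
eef_pos: [0.5174, 0.2082, 0.0937]
eef_rot: [0.693, 0.142, 0.693, -0.142]
wrist_force: [-1.2, -0.9, 5.3]
opening: 0.244
```

Gripped: opening 0.244, about 21 mm, as expected for the 22 mm handle. I lift straight up.

Request:
{"name": "step_arm", "arguments": {"motion": [[-5,0,0,0,0,0,255],[-15,0,0,0,0,0,255],[-30,0,0,0,0,0,255],[-50,0,0,0,0,0,255],[-75,0,0,0,0,0,255],[-100,0,0,0,0,0,255],[-120,0,0,0,0,0,255],[-130,0,0,0,0,0,255],[-130,0,0,0,0,0,255],[-130,0,0,0,0,0,255]]}}

```text
time_s: 4.65
eef_pos: [0.5165, 0.2081, 0.2224]
eef_rot: [0.692, 0.142, 0.693, -0.142]
wrist_force: [-0.1, -0.6, -2.1]
opening: 0.243
```

Run:
```python
from h import *
T,o=pose(); print(o["eef_pos"],o["wrist_force"],o["torque"],o["q"])
im,d,P,C,i=shot("side","s2.png"); np.savez("s2.npz",im=im,P=P)
p=np.linalg.inv(C)@np.append(T[:3,3]-[0,0,.03],1); u=int(i["fx"]*p[0]/p[2]+i["cx"]); v=int(i["fy"]*p[1]/p[2]+i["cy"]); print(u,v)
c=im[v-50:v+70,u-60:u+60]; cv2.imwrite("pics/s2c.png",cv2.resize(c,(600,600),interpolation=cv2.INTER_CUBIC)[...,::-1])
for vv in range(v-30,v+40,2):
    print(vv,[tuple((P[vv,x]*1000).round()) if np.hypot(*(P[vv,x,:2]-T[:2,3]))<.025 else 0 for x in (u-4,u,u+4)])
```

```text
[0.5164876  0.20809313 0.22238902] [-0.12017551 -0.6194571  -2.06941129] [-0.00805695 -0.01441684 -0.02439465] [ 1.69816531e-01  1.49626181e-01  1.66131179e+00  4.09208235e-05
  1.33221051e+00 -9.97134123e-01]
180 165
135 [0, 0, 0]
137 [0, 0, 0]
139 [0, 0, 0]
141 [0, 0, 0]
143 [0, 0, 0]
145 [0, 0, 0]
147 [0, 0, 0]
149 [0, 0, 0]
151 [0, 0, 0]
153 [(np.float64(503.0), np.float64(188.0), np.float64(253.0)), (np.float64(510.0), np.float64(185.0), np.float64(250.0)), 0]
155 [0, (np.float64(509.0), np.float64(186.0), np.float64(244.0)), (np.float64(534.0), np.float64(213.0), np.float64(211.0))]
157 [(np.float64(501.0), np.float64(190.0), np.float64(241.0)), (np.float64(510.0), np.float64(188.0), np.float64(237.0)), (np.float64(519.0), np.float64(188.0), np.float64(231.0))]
159 [(np.float64(503.0), np.float64(195.0), np.float64(232.0)), 0, (np.float64(518.0), np.float64(189.0), np.float64(225.0))]
161 [(np.float64(503.0), np.float64(197.0), np.float64(224.0)), (np.float64(512.0), np.float64(197.0), np.float64(217.0)), (np.float64(522.0), np.float64(198.0), np.float64(210.0))]
163 [(np.float
[... 1084 characters left out ...]
p.float64(162.0)), (np.float64(514.0), np.float64(200.0), np.float64(165.0))]
179 [0, 0, (np.float64(512.0), np.float64(200.0), np.float64(159.0))]
181 [0, 0, 0]
183 [0, 0, 0]
185 [0, 0, 0]
187 [0, 0, 0]
189 [0, 0, 0]
191 [0, 0, 0]
193 [0, 0, 0]
195 [0, 0, 0]
197 [0, 0, (np.float64(514.0), np.float64(225.0), np.float64(76.0))]
199 [0, (np.float64(503.0), np.float64(226.0), np.float64(78.0)), (np.float64(509.0), np.float64(218.0), np.float64(79.0))]
201 [0, (np.float64(498.0), np.float64(220.0), np.float64(78.0)), (np.float64(507.0), np.float64(216.0), np.float64(74.0))]
203 [0, (np.float64(496.0), np.float64(217.0), np.float64(75.0)), (np.float64(503.0), np.float64(212.0), np.float64(73.0))]
```

View pics/s2c.png

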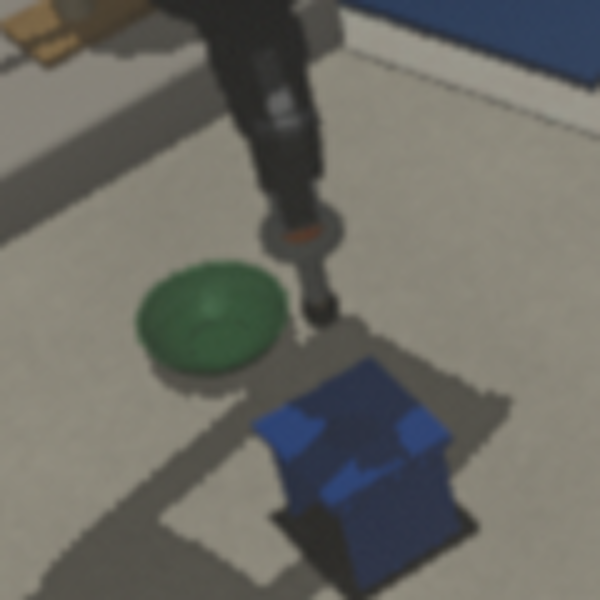

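The tool hangs upright in the fingers, foot at about crop (320,310), clear of the holder and roughly z 0.15. I carry it over to the tooth.

Request:
{"name": "step_arm", "arguments": {"motion": [[0,-14,6,0,0,0,255],[0,-41,18,0,0,0,255],[0,-82,36,0,0,0,255],[0,-132,58,0,0,0,255],[0,-183,81,0,0,0,255],[0,-233,103,0,0,0,255],[0,-284,125,0,0,0,255],[0,-329,145,0,0,0,255],[0,-361,160,0,0,0,255],[0,-380,168,0,0,0,255]]}}

```text
time_s: 5.95
eef_pos: [0.5214, -0.2096, 0.2228]
eef_rot: [0.692, 0.143, 0.693, -0.143]
wrist_force: [0.1, 0.0, -1.4]
opening: 0.24
```

Request:
{"name": "step_arm", "arguments": {"motion": [[0,0,0,0,0,0,255],[0,0,0,0,0,0,255],[0,0,0,0,0,0,255]]}}

```text
time_s: 6.32
eef_pos: [0.5223, -0.206, 0.2233]
eef_rot: [0.693, 0.141, 0.693, -0.141]
wrist_force: [0.3, 0.1, -1.0]
opening: 0.24
```

Run:
```python
from h import *
T,o=pose(); print(o["eef_pos"],o["wrist_force"],o["q"].round(3),T.round(4))
im,d,P,C,i=shot("wrist","w3.png"); np.savez("w3.npz",im=im,P=P)
a=im.astype(int)
m=(a.min(-1)>100)&(a.max(-1)-a.min(-1)<35)&(abs(P[...,2]-.0785)<.005); t=P[m]; v,u=np.where(m)
print(len(t),u.mean(),v.mean(),((t.min(0)+t.max(0))/2).round(4),t.mean(0).round(4),np.ptp(t,axis=0))
m=(abs(P[...,2]-.013)<.004); t=P[m]; print("base",len(t),((t.min(0)+t.max(0))/2).round(4),np.ptp(t,axis=0))
s,_,SP,_,_=shot("side","s3.png"); s2,_,_,_,_=shot("top","t3.png")
np.savez("s3.npz",im=s,P=SP)
f=lambda i,x,y:cv2.resize(i[y-50:y+50,x-50:x+50],(400,400),interpolation=cv2.INTER_CUBIC)
cv2.imwrite("pics/c3.png",np.hstack([f(s,317,290),cv2.resize(im,(400,300))[:300] if 0 else f(s2,350,247)])[...,::-1])
```

```text
[ 0.52232499 -0.20598496  0.22328288] [ 0.29834217  0.10617105 -0.99634552] [-0.587  0.158  1.65   0.     1.334 -1.756] [[-1.000e-04  3.914e-01  9.202e-01  5.223e-01]
 [ 3.000e-04  9.202e-01 -3.914e-01 -2.060e-01]
 [-1.000e+00  3.000e-04 -2.000e-04  2.233e-01]
 [ 0.000e+00  0.000e+00  0.000e+00  1.000e+00]]
469 274.20682302771854 182.317697228145 [ 0.5129 -0.2094  0.0766] [ 0.5114 -0.208   0.0775] [0.01971877 0.02692715 0.00601518]
base 6894 [ 0.6185 -0.2265  0.013 ] [0.37304798 0.36912505 0.00799723]
```

View pics/w3.png

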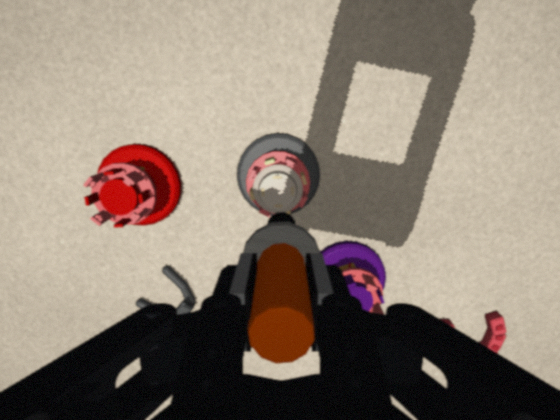

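View pics/c3.png

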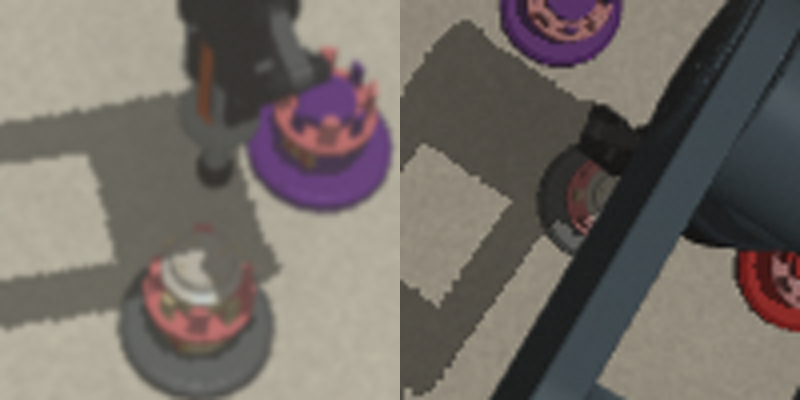

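Wrist view: cap at (278,184), half in shadow, with the foot just below it at (282,220) and the handle top at (280,335). Side view: the foot is above and clear of the cap. I fit the tooth base, the cap and the tool axis in this one frame.

Run:
```python
from h import *
def circ(p):
    A=np.c_[2*p[:,:2],np.ones(len(p))]; s=np.linalg.lstsq(A,(p[:,:2]**2).sum(1),rcond=None)[0]; return s[:2].round(4),round(float(np.sqrt(s[2]+s[:2]@s[:2])),4)
c0=np.array([.52,-.208])
for n in("w3","s3"):
    z=np.load(n+".npz"); im=z["im"].astype(int); P=z["P"]; r=np.hypot(*(P[...,:2]-c0).transpose(2,0,1))
    # base: project of edge: all base-top points, hull circle
    b=P[(r<.055)&(abs(P[...,2]-.013)<.003)]; b2=b[:,:2].astype(np.float32)*1000
    h=cv2.convexHull(b2)[:,0]/1000
    print(n,"base encl",cv2.minEnclosingCircle(b2),"hullfit",circ(h))
    for lo,hi in((.0765,.083),):
        t=P[(r<.024)&(P[...,2]>lo)&(P[...,2]<hi)&(im.max(-1)-im.min(-1)<30)]; print(" captop",len(t),t.mean(0).round(4),((t.min(0)+t.max(0))/2).round(4),np.ptp(t,axis=0).round(4))
    H=P[(im[...,0]>im[...,2]+50)&(P[...,2]>.2)&(P[...,2]<.3)&(r<.05)]
    for lo in np.arange(.205,.275,.01):
        q=H[(H[:,2]>=lo)&(H[:,2]<lo+.01)]
        if len(q)>20: print("  H",round(lo,3),len(q),q.mean(0).round(4),circ(q))
    F=P[(r<.03)&(P[...,2]>.13)&(P[...,2]<.205)]; print(" lower min z",np.percentile(F[:,2],[0,1,5]) if len(F) else 0)
    for lo in np.arange(.135,.205,.006):
        q=F[(F[:,2]>=lo)&(F[:,2]<lo+.006)]
        if len(q)>5: print("  F",round(lo,3),len(q),q.mean(0).round(4),q.min(0).round(4),q.max(0).round(4),circ(q))
```

```text
w3 base encl ((518.7843017578125, -208.92356872558594), 41.65378952026367) hullfit (array([ 0.5188, -0.2088]), 0.0413)
 captop 984 [ 0.5189 -0.2086  0.0779] [ 0.5186 -0.2088  0.0782] [0.0304 0.0307 0.0033]
  H 0.205 62 [ 0.5149 -0.2026  0.2138] (array([ 0.5229, -0.207 ]), 0.0103)
  H 0.215 388 [ 0.5151 -0.2035  0.2202] (array([ 0.523 , -0.2071]), 0.0106)
  H 0.225 474 [ 0.5151 -0.2035  0.2302] (array([ 0.5231, -0.2071]), 0.0106)
  H 0.235 575 [ 0.5151 -0.2035  0.2402] (array([ 0.5231, -0.2071]), 0.0106)
  H 0.245 702 [ 0.5151 -0.2035  0.2502] (array([ 0.523, -0.207]), 0.0105)
  H 0.255 996 [ 0.5156 -0.2035  0.2605] (array([ 0.523 , -0.2069]), 0.0105)
  H 0.265 2966 [ 0.5223 -0.2067  0.2664] (array([ 0.5225, -0.2068]), 0.0074)
 lower min z [0.15531624 0.15586936 0.1565852 ]
  F 0.153 42 [ 0.5166 -0.2049  0.1574] [ 0.5141 -0.2146  0.1553] [ 0.5229 -0.1984  0.1589] (array([ 0.523 , -0.2072]), 0.0087)
  F 0.159 170 [ 0.5169 -0.2044  0.1628] [ 0.5138 -0.2133  0.1591] [ 0.5228 -0.1984  0.1647] (array([ 0.5207, -0.2061]), 0.0059)
s3 base encl ((517.411376953125, -209.1692352294922), 41.8896
[... 249 characters left out ...]
1568] [ 0.525  -0.2033  0.1586] (array([ 0.5222, -0.207 ]), 0.0081)
  F 0.159 29 [ 0.5187 -0.2098  0.1629] [ 0.5135 -0.2162  0.1593] [ 0.5311 -0.2003  0.165 ] (array([ 0.5221, -0.2074]), 0.0076)
  F 0.165 12 [ 0.5185 -0.2081  0.1661] [ 0.5153 -0.2137  0.1651] [ 0.5226 -0.1992  0.1706] (array([ 0.5212, -0.2067]), 0.0059)
  F 0.171 15 [ 0.5185 -0.2096  0.1737] [ 0.5157 -0.214   0.1711] [ 0.5231 -0.2027  0.1769] (array([ 0.5216, -0.2075]), 0.0056)
  F 0.177 8 [ 0.5189 -0.2109  0.1805] [ 0.5161 -0.2136  0.1787] [ 0.5252 -0.2055  0.1829] (array([ 0.5214, -0.2085]), 0.0052)
  F 0.183 7 [ 0.5167 -0.2097  0.1845] [ 0.5152 -0.2139  0.1831] [ 0.5181 -0.2064  0.1857] (array([ 0.5165, -0.2102]), 0.0026)
```

The wrist frame has the tool axis vertical at (0.5230, -0.2070) and the cap and base centre at (0.5187, -0.2088). The foot face is at about 0.155, some 49 mm below the origin and within the stated 45–65, so the gap to the cap is about 77 mm. I centre and come down to roughly 9 mm above.

Request:
{"name": "step_arm", "arguments": {"motion": [[0,-3.3,-3.3,0,0,0,255],[10,-3.3,-3.3,0,0,0,255],[25,-3.3,-3.3,0,0,0,255],[40,-3.3,-3.3,0,0,0,255],[52,-3.3,-3.3,0,0,0,255],[60,-3.3,-3.3,0,0,0,255],[66,-3.3,-3.3,0,0,0,255],[68,-3.3,-3.3,0,0,0,255],[68,-3.3,-3.3,0,0,0,255],[68,-3.3,-3.3,0,0,0,255]]}}

```text
time_s: 7.72
eef_pos: [0.5182, -0.2092, 0.1558]
eef_rot: [0.693, 0.142, 0.692, -0.142]
wrist_force: [-0.2, 0.6, -1.4]
opening: 0.244
```

Run:
```python
from h import *
T,o=pose(); print(o["eef_pos"],o["wrist_force"],o["torque"])
im,d,P,C,i=shot("side"); 
cv2.imwrite("pics/s4.png",cv2.resize(im[230:350,257:377],(600,600),interpolation=cv2.INTER_CUBIC)[...,::-1])
w,_,WP,_,_=shot("wrist"); w=w.astype(int)
H=WP[(w[...,0]>w[...,2]+50)&(WP[...,2]>T[2,3])&(WP[...,2]<T[2,3]+.035)&(np.hypot(WP[...,0]-.52,WP[...,1]+.208)<.05)]
A=np.c_[2*H[:,:2],np.ones(len(H))]; print(np.linalg.lstsq(A,(H[:,:2]**2).sum(1),rcond=None)[0])
r=np.hypot(WP[...,0]-.5187,WP[...,1]+.2088)
b=(WP[(r<.055)&(abs(WP[...,2]-.013)<.003)][:,:2]*1000).astype(np.float32); print(cv2.minEnclosingCircle(b))
```

```text
[ 0.51820244 -0.2091886   0.15578159] [-0.21606931  0.55718336 -1.36944421] [0.01761636 0.01067602 0.00217617]
[ 0.51882966 -0.21019832 -0.31325601]
((518.713623046875, -208.795166015625), 41.59627914428711)
```

View pics/s4.png

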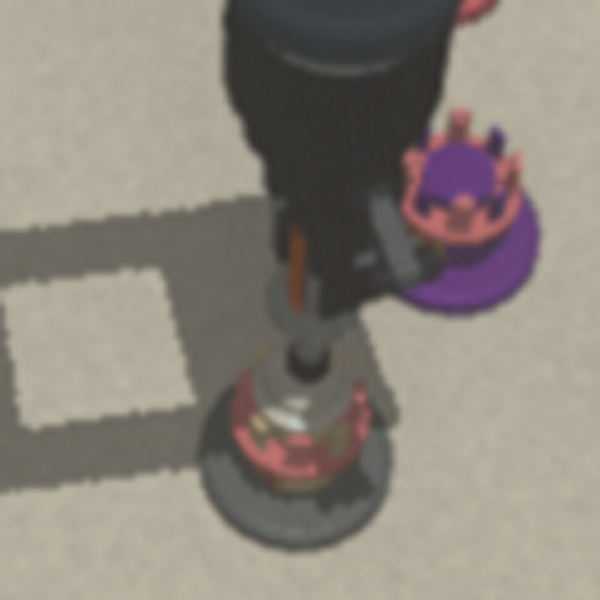

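Side view: the foot at (310,360) is just above the cap's middle and the tool is upright. The wrist frame says it is 1.4 mm off in y. I correct that and feel my way down.

Request:
{"name": "step_arm", "arguments": {"motion": [[0,1.3,-0.5,0,0,0,255],[2,1.3,-0.5,0,0,0,255],[4,1.3,-0.5,0,0,0,255],[5,1.3,-0.5,0,0,0,255],[6,1.3,-0.5,0,0,0,255],[6.5,1.3,-0.5,0,0,0,255],[7,1.3,-0.5,0,0,0,255],[7,1.3,-0.5,0,0,0,255]]}}

```text
time_s: 8.82
eef_pos: [0.518, -0.2076, 0.1483]
eef_rot: [0.693, 0.142, 0.693, -0.142]
wrist_force: [-0.2, 0.7, -2.2]
opening: 0.237
```

Request:
{"name": "step_arm", "arguments": {"motion": [[0.5,0,0,0,0,0,255],[1,0,0,0,0,0,255],[1,0,0,0,0,0,255]]}}

```text
time_s: 9.2
eef_pos: [0.5179, -0.2076, 0.1473]
eef_rot: [0.693, 0.142, 0.693, -0.142]
wrist_force: [-0.5, -0.1, -1.5]
opening: 0.242
```

Request:
{"name": "step_arm", "arguments": {"motion": [[0.5,0,0,0,0,0,255],[1,0,0,0,0,0,255],[1,0,0,0,0,0,255]]}}

```text
time_s: 9.57
eef_pos: [0.518, -0.2076, 0.1463]
eef_rot: [0.693, 0.142, 0.693, -0.142]
wrist_force: [-0.4, -0.4, -1.3]
opening: 0.24
```

Request:
{"name": "step_arm", "arguments": {"motion": [[0.5,0,0,0,0,0,255],[1,0,0,0,0,0,255],[1,0,0,0,0,0,255]]}}

```text
time_s: 9.95
eef_pos: [0.5182, -0.2077, 0.1456]
eef_rot: [0.693, 0.142, 0.693, -0.142]
wrist_force: [-0.5, 0.4, 1.0]
opening: 0.243
```

Request:
{"name": "step_arm", "arguments": {"motion": [[0.5,0,0,0,0,0,255],[1,0,0,0,0,0,255],[1,0,0,0,0,0,255]]}}

```text
time_s: 10.32
eef_pos: [0.5182, -0.2078, 0.1446]
eef_rot: [0.693, 0.142, 0.693, -0.142]
wrist_force: [-0.4, 0.9, 4.6]
opening: 0.244
```

Request:
{"name": "step_arm", "arguments": {"motion": [[0.5,0,0,0,0,0,255],[0.5,0,0,0,0,0,255]]}}

```text
time_s: 10.58
eef_pos: [0.5182, -0.2078, 0.1442]
eef_rot: [0.693, 0.142, 0.692, -0.142]
wrist_force: [-0.3, 0.4, 4.6]
opening: 0.243
```

Contact was at TCP z of about 0.146, and the force is now about 6 N net. I press on in half-millimetre steps.

Request:
{"name": "step_arm", "arguments": {"motion": [[0.5,0,0,0,0,0,255],[0.5,0,0,0,0,0,255]]}}

```text
time_s: 10.82
eef_pos: [0.5183, -0.2078, 0.1439]
eef_rot: [0.693, 0.142, 0.692, -0.142]
wrist_force: [-0.7, 0.4, 5.7]
opening: 0.244
```

Request:
{"name": "step_arm", "arguments": {"motion": [[0.5,0,0,0,0,0,255],[0.5,0,0,0,0,0,255]]}}

```text
time_s: 11.08
eef_pos: [0.5185, -0.2079, 0.1437]
eef_rot: [0.693, 0.142, 0.692, -0.142]
wrist_force: [-0.9, 0.2, 8.2]
opening: 0.241
```

Request:
{"name": "step_arm", "arguments": {"motion": [[0.5,0,0,0,0,0,255],[0.5,0,0,0,0,0,255]]}}

```text
time_s: 11.32
eef_pos: [0.5186, -0.208, 0.1435]
eef_rot: [0.693, 0.142, 0.692, -0.142]
wrist_force: [-2.4, 0.9, 9.7]
opening: 0.242
```

Request:
{"name": "step_arm", "arguments": {"motion": [[0.5,0,0,0,0,0,255],[0.5,0,0,0,0,0,255]]}}

```text
time_s: 11.58
eef_pos: [0.5186, -0.208, 0.1431]
eef_rot: [0.693, 0.142, 0.692, -0.142]
wrist_force: [-1.4, 1.1, 10.0]
opening: 0.24
```

Request:
{"name": "step_arm", "arguments": {"motion": [[0.5,0,0,0,0,0,255],[0.5,0,0,0,0,0,255]]}}

```text
time_s: 11.82
eef_pos: [0.5182, -0.2077, 0.1416]
eef_rot: [0.693, 0.142, 0.693, -0.142]
wrist_force: [-0.2, 0.3, -0.0]
opening: 0.242
```

Run:
```python
from h import *
T,o=pose(); print(o["eef_pos"],o["wrist_force"],o["torque"],T.round(4))
w,_,WP,_,_=shot("wrist","w5.png"); w=w.astype(int)
H=WP[(w[...,0]>w[...,2]+50)&(np.hypot(WP[...,0]-.52,WP[...,1]+.208)<.03)]
for lo in np.arange(.13,.2,.012):
    q=H[(H[:,2]>lo)&(H[:,2]<lo+.012)]
    if len(q)>30: print(round(lo,3),len(q),q.mean(0),np.linalg.lstsq(np.c_[2*q[:,:2],np.ones(len(q))],(q[:,:2]**2).sum(1),rcond=None)[0][:2].round(4))
r=np.hypot(WP[...,0]-.5187,WP[...,1]+.2088)
for nm in("wrist","side"):
    im,_,P,_,_=(w,0,WP,0,0) if nm=="wrist" else shot("side"); im=im.astype(int)
    r=np.hypot(P[...,0]-.5187,P[...,1]+.2088)
    t=P[(r<.018)&(P[...,2]>.066)&(P[...,2]<.081)&(im.max(-1)-im.min(-1)<30)&(im.max(-1)>60)]
    if len(t)>20: print(nm,len(t),np.linalg.lstsq(np.c_[t[:,:2]-[.5187,-.2088],np.ones(len(t))],t[:,2],rcond=None)[0],np.median(t[:,2]))
```

```text
[ 0.51818871 -0.20772984  0.1416173 ] [-0.18397897  0.3161532  -0.0160448 ] [-0.07201455 -0.01377503  0.00812902] [[ 6.000e-04  3.929e-01  9.196e-01  5.182e-01]
 [-4.000e-04  9.196e-01 -3.929e-01 -2.077e-01]
 [-1.000e+00 -2.000e-04  7.000e-04  1.416e-01]
 [ 0.000e+00  0.000e+00  0.000e+00  1.000e+00]]
0.13 407 [ 0.51085997 -0.20529228  0.13689487] [ 0.5189 -0.2089]
0.142 563 [ 0.51097492 -0.20522775  0.14823648] [ 0.5189 -0.2088]
0.154 717 [ 0.51089725 -0.20521415  0.16022097] [ 0.5188 -0.2087]
0.166 949 [ 0.51094303 -0.20517257  0.17224478] [ 0.5189 -0.2088]
0.178 3576 [ 0.51709538 -0.2079178   0.18407898] [ 0.5178 -0.2082]
wrist 1098 [ 0.10822612 -0.04450102  0.07196219] 0.07233855720533802
side 126 [0.02870566 0.02616548 0.07173352] 0.0714569769223517
```

Clicked: net force fell from about 12 N to about 1 N, and the tool axis (0.5189, -0.2088) is right on the tooth axis. The cap top reads about 0.072 (home = 0.071). I make sure with a light follow-up press until the firm seat is felt.

Request:
{"name": "step_arm", "arguments": {"motion": [[0.5,0,0,0,0,0,255],[1,0,0,0,0,0,255],[1.5,0,0,0,0,0,255],[1.5,0,0,0,0,0,255]]}}

```text
time_s: 12.42
eef_pos: [0.5179, -0.2076, 0.1396]
eef_rot: [0.693, 0.142, 0.693, -0.142]
wrist_force: [-1.0, -0.3, -1.3]
opening: 0.238
```

Request:
{"name": "step_arm", "arguments": {"motion": [[0.5,0,0,0,0,0,255],[0.5,0,0,0,0,0,255]]}}

```text
time_s: 12.68
eef_pos: [0.5181, -0.2077, 0.1394]
eef_rot: [0.693, 0.142, 0.693, -0.142]
wrist_force: [-0.3, 0.4, -0.8]
opening: 0.242
```

Request:
{"name": "step_arm", "arguments": {"motion": [[0.5,0,0,0,0,0,255],[0.5,0,0,0,0,0,255]]}}

```text
time_s: 12.92
eef_pos: [0.5183, -0.2078, 0.1394]
eef_rot: [0.693, 0.142, 0.692, -0.142]
wrist_force: [-1.8, 0.3, 4.2]
opening: 0.246
```

It is firmly seated at TCP 0.1394, about 6.6 mm below first contact and matching 7 mm of travel to home. I withdraw straight up.

Request:
{"name": "step_arm", "arguments": {"motion": [[-3,0,0,0,0,0,255],[-8,0,0,0,0,0,255],[-20,0,0,0,0,0,255],[-40,0,0,0,0,0,255],[-60,0,0,0,0,0,255],[-76,0,0,0,0,0,255],[-84,0,0,0,0,0,255],[-86,0,0,0,0,0,255],[-86,0,0,0,0,0,255]]}}

```text
time_s: 14.05
eef_pos: [0.5177, -0.2074, 0.2242]
eef_rot: [0.692, 0.142, 0.693, -0.142]
wrist_force: [0.9, -0.0, -1.5]
opening: 0.245
```

```bash
cat > ax.py <<'E'
from h import *
def axis(c):
    T,o=pose(); w,d,P,C,i=shot("wrist"); w=w.astype(int)
    H=P[(w[...,0]>w[...,2]+50)&(np.hypot(P[...,0]-c[0],P[...,1]-c[1])<.04)&(P[...,2]>T[2,3]-.012)]
    top=H[H[:,2]>T[2,3]+.035]; print("tcp",T[:3,3].round(4),o["wrist_force"].round(2),"handle top z",np.median(top[:,2]).round(4))
    for lo in (-.005,.008,.020):
        q=H[(H[:,2]-T[2,3]>lo)&(H[:,2]-T[2,3]<lo+.013)]
        if len(q)>30: print("axis at",round(lo,3),np.linalg.lstsq(np.c_[2*q[:,:2],np.ones(len(q))],(q[:,:2]**2).sum(1),rcond=None)[0][:2].round(4))
    return w,P,T
E
python3 - <<'E'
from ax import *
w,P,T=axis((.52,-.208))
r=np.hypot(P[...,0]-.5187,P[...,1]+.2088); t=P[(r<.02)&(P[...,2]>.067)&(P[...,2]<.085)&(w.max(-1)-w.min(-1)<30)]
tt=t[t[:,2]>np.percentile(t[:,2],90)-.003]
print(len(tt),tt.mean(0).round(4),((tt.min(0)+tt.max(0))/2).round(4),np.ptp(tt,axis=0).round(4),np.linalg.lstsq(np.c_[tt[:,:2]-[.5187,-.2088],np.ones(len(tt))],tt[:,2],rcond=None)[0])
print(w.shape)
E
```

```text
tcp [ 0.5177 -0.2074  0.2242] [ 0.87 -0.03 -1.49] handle top z 0.2671
axis at -0.005 [ 0.5183 -0.2085]
axis at 0.008 [ 0.5185 -0.2083]
axis at 0.02 [ 0.5184 -0.2083]
964 [ 0.5188 -0.209   0.071 ] [ 0.5188 -0.209   0.0711] [0.0302 0.0306 0.0044] [ 0.00362828 -0.0031454   0.07095205]
(420, 560, 3)
```

The cap top is at 0.0710, level (slopes under 0.004) and centred at (0.5188, -0.2090), so it is home. I return to the holder.

Request:
{"name": "step_arm", "arguments": {"motion": [[0,14,-6,0,0,0,255],[0,41,-18,0,0,0,255],[0,82,-35,0,0,0,255],[0,132,-57,0,0,0,255],[0,183,-79,0,0,0,255],[0,233,-100,0,0,0,255],[0,284,-122,0,0,0,255],[0,329,-141,0,0,0,255],[0,361,-155,0,0,0,255],[0,381,-164,0,0,0,255]]}}

```text
time_s: 15.35
eef_pos: [0.5156, 0.2099, 0.2243]
eef_rot: [0.693, 0.141, 0.693, -0.141]
wrist_force: [0.5, 0.2, -1.7]
opening: 0.243
```

Request:
{"name": "step_arm", "arguments": {"motion": [[0,0,0,0,0,0,255],[0,0,0,0,0,0,255],[0,0,0,0,0,0,255],[0,0,0,0,0,0,255]]}}

```text
time_s: 15.85
eef_pos: [0.517, 0.2065, 0.2249]
eef_rot: [0.693, 0.142, 0.693, -0.142]
wrist_force: [0.1, 0.9, -1.7]
opening: 0.238
```

Run:
```python
from ax import *
w,P,T=axis((.518,.206))
m=(w[...,2]>w[...,0]+30)&(abs(P[...,2]-.075)<.004); t=P[m]; print(len(t),t[:,2].mean(),cv2.minAreaRect((t[:,:2]*1000).astype(np.float32)))
v,u=np.where(m); print(u.min(),u.max(),v.min(),v.max())
cv2.imwrite("pics/w6.png",w[...,::-1])
```

```text
tcp [0.517  0.2065 0.2249] [ 0.15  0.87 -1.68] handle top z 0.2678
axis at -0.005 [0.5176 0.2054]
axis at 0.008 [0.5177 0.2054]
axis at 0.02 [0.5176 0.2055]
5359 0.074956202359778 ((517.635498046875, 205.99227905273438), (69.89633178710938, 70.31595611572266), 85.1960678100586)
228 333 139 231[ WARN:0@0.985] global loadsave.cpp:1063 imwrite_ Unsupported depth image for selected encoder is fallbacked to CV_8U.
```

View pics/w6.png

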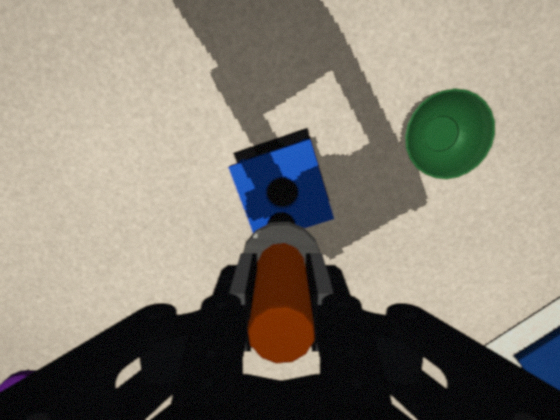

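The picture shows the hole at (282,191), with the foot in front at (282,218). The axis is 0.6 mm from the hole centre and the hole leaves 4.5 mm all round. I lower the tool.

Request:
{"name": "step_arm", "arguments": {"motion": [[15,0.6,-0.2,0,0,0,255],[35,0.6,-0.2,0,0,0,255],[50,0.6,-0.2,0,0,0,255],[62,0.6,-0.2,0,0,0,255],[70,0.6,-0.2,0,0,0,255],[76,0.6,-0.2,0,0,0,255],[80,0.6,-0.2,0,0,0,255],[84,0.6,-0.2,0,0,0,255],[88,0.6,-0.2,0,0,0,255],[90,0.6,-0.2,0,0,0,255]]}}

```text
time_s: 17.15
eef_pos: [0.5169, 0.2078, 0.1346]
eef_rot: [0.693, 0.142, 0.693, -0.142]
wrist_force: [-0.6, -0.5, -1.7]
opening: 0.239
```

Request:
{"name": "step_arm", "arguments": {"motion": [[8,0,0,0,0,0,255],[16,0,0,0,0,0,255],[24,0,0,0,0,0,255],[30,0,0,0,0,0,255],[34,0,0,0,0,0,255],[37,0,0,0,0,0,255],[39,0,0,0,0,0,255],[39,0,0,0,0,0,255],[39,0,0,0,0,0,255]]}}

```text
time_s: 18.27
eef_pos: [0.5171, 0.2079, 0.096]
eef_rot: [0.693, 0.142, 0.693, -0.142]
wrist_force: [-0.4, -0.4, -2.7]
opening: 0.239
```

Request:
{"name": "step_arm", "arguments": {"motion": [[0.5,0,0,0,0,0,255],[1,0,0,0,0,0,255],[1,0,0,0,0,0,255]]}}

```text
time_s: 18.65
eef_pos: [0.5169, 0.2078, 0.0947]
eef_rot: [0.693, 0.142, 0.693, -0.142]
wrist_force: [-0.4, 0.1, -0.9]
opening: 0.243
```

Request:
{"name": "step_arm", "arguments": {"motion": [[0.5,0,0,0,0,0,255],[1,0,0,0,0,0,255],[1,0,0,0,0,0,255]]}}

```text
time_s: 19.02
eef_pos: [0.5169, 0.2079, 0.0938]
eef_rot: [0.693, 0.142, 0.693, -0.142]
wrist_force: [-0.6, -0.2, -1.8]
opening: 0.244
```

Request:
{"name": "step_arm", "arguments": {"motion": [[0.5,0,0,0,0,0,255],[1,0,0,0,0,0,255],[1,0,0,0,0,0,255]]}}

```text
time_s: 19.4
eef_pos: [0.517, 0.2078, 0.0937]
eef_rot: [0.693, 0.142, 0.693, -0.142]
wrist_force: [-2.9, -1.3, 6.7]
opening: 0.241
```

Request:
{"name": "step_arm", "arguments": {"motion": [[0,0,0,0,0,0,180],[0,0,0,0,0,0,160],[0,0,0,0,0,0,120],[0,0,0,0,0,0,60],[0,0,0,0,0,0,0],[0,0,0,0,0,0,0],[0,0,0,0,0,0,0],[0,0,0,0,0,0,0]]}}

```text
time_s: 20.4
eef_pos: [0.5169, 0.2078, 0.0928]
eef_rot: [0.693, 0.142, 0.693, -0.142]
wrist_force: [-0.5, -0.5, -0.0]
opening: 1.001
```

Request:
{"name": "step_arm", "arguments": {"motion": [[-5,0,0,0,0,0,0],[-15,0,0,0,0,0,0],[-35,0,0,0,0,0,0],[-60,0,0,0,0,0,0],[-90,0,0,0,0,0,0],[-120,0,0,0,0,0,0],[-140,0,0,0,0,0,0],[-140,0,0,0,0,0,0],[-140,0,0,0,0,0,0]]}}

```text
time_s: 21.52
eef_pos: [0.5165, 0.2078, 0.2322]
eef_rot: [0.692, 0.142, 0.693, -0.142]
wrist_force: [1.0, -0.2, -0.4]
opening: 0.998
```

Run:
```python
from h import *
w,d,P,C,i=shot("wrist","w7.png"); T,o=pose(); a=w.astype(int); print(o["time_s"],o["eef_pos"],o["opening"],o["wrist_force"])
H=P[(a[...,0]>a[...,2]+50)&(np.hypot(P[...,0]-.5176,P[...,1]-.206)<.04)&(P[...,2]>.075)]
t=H[H[:,2]>.133]; print("handle top",((t.min(0)+t.max(0))/2).round(4),np.median(t[:,2]).round(4))
for lo in(.085,.1,.115):
    q=H[(H[:,2]>lo)&(H[:,2]<lo+.015)]; print(lo,len(q),np.linalg.lstsq(np.c_[2*q[:,:2],np.ones(len(q))],(q[:,:2]**2).sum(1),rcond=None)[0][:2].round(4))
s,_,P,_,_=shot("top"); a=s.astype(int); r=np.hypot(P[...,0]-.5205,P[...,1]+.2075)
t=P[(r<.018)&(P[...,2]>.062)&(a.max(-1)-a.min(-1)<30)&(a.min(-1)>90)]; print("cap top-cam",len(t),t.mean(0).round(4))
cv2.imwrite("pics/fin.png",np.hstack([cv2.resize(w[90:270,180:380],(400,360)),cv2.resize(s[200:290,300:400],(400,360))])[...,::-1])
```

```text
21.575 [0.51621648 0.20769699 0.23168478] 1.0022991483938544 [-0.74110506 -0.00516384 -0.55063453]
handle top [0.5173 0.2072 0.1363] 0.1368
0.085 70 [0.5176 0.2065]
0.1 102 [0.5175 0.2066]
0.115 123 [0.5176 0.2065]
cap top-cam 134 [ 0.5203 -0.2077  0.0696]
```

View pics/fin.png

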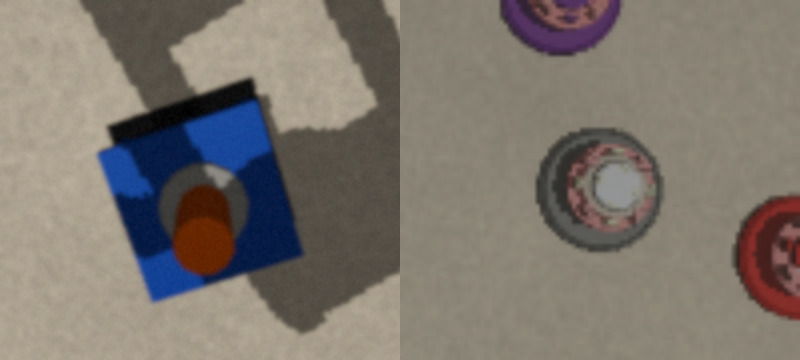

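The tool hangs upright in the hole (axis within 0.6 mm, handle top 0.137). The cap is seated, and the gripper is open and clear.

```bash
python3 -c "
from bench import ctrl; print(ctrl.hand_in())"
```

```text
the job is handed in; nothing more can be done
None
```

The cap is clicked home, the tool hangs back in its holder, and the job was handed in at about 21.6 s; no verdict is reported.

- **Pressing:** I lifted the tool out and centred it on the cap by wrist camera. Pressing in half-millimetre steps, the highest force I read was about 12 N. The force fell to about 1 N at the click. A light follow-up press of about 5 N then met the firm seat, roughly 6.6 mm below first contact.
- **Cap check:** By wrist camera straight after pressing, its top was at 0.0710 m (0.071 m is home), level, and within about 0.3 mm of the tooth axis. The last look from the top camera read 0.0696 m, 1.4 mm lower. I put that down to the camera's 2 mm calibration.
- **Tool check:** It hangs upright, its axis about 0.5 mm from the hole centre. The handle top is at the same height as at the start, 0.137 m. The gripper is open and well clear.
- **Bystanders:** The arm never went near the dish or the other models, and no contact showed in the forces. I did not re-measure their positions.

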